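# Check the seal of a jar lid with a sprung probe

### The job

Lift the orange-handled seal probe up and off its two-pronged hook, then set its brass tip on the red spot on the leaning jar's green lid, with the probe square to the lid (in line with the leaning jar), and press lightly until the sprung tip is pushed in about half way. Hold it steadily like that for two seconds and finish still gripping the probe and pressing it there: do not put it down. Do not shift the jar on its rest or push hard on it, and leave the other things alone.

Things in the scene. Friction and masses are not known exactly. Their poses are not given: they have to be found in the camera images.
- probe: Probe, 0.14 kg, hanging tip down by its collar. Origin: middle of the collar's underside; z axis runs up from tip to handle. Collar 34 dia, z 0 to 5; orange handle 24 x 24 square (sides along body x, y), z 5 to 67: grip its flats from above. Below: steel stem 14 dia (17 at its foot) to z = -85, brass sprung tip 8 dia, round end, to z = -107 when out.
- probe_tip (a point): The lowest point of the probe's brass sprung tip: on the probe's axis, 107 mm below the probe's origin when the tip is out; it moves up the probe as it is pushed in.
- plunger (a joint): How far the sprung tip is pushed into the probe, m: 0 = out, 0.010 = fully in. Spring: about 1.1 N to start moving, plus 0.4 N per mm (3.1 N half way, 5.1 N fully in; beyond that the tip is rigid).
- hook_stand: Fixed stand. Origin: centre of the underside of its base, 84 (x) x 76 x 12. A post at x = +32 carries two level prongs pointing to the stand's -x, either side of the probe's stem (gap 18, 36 over both), tops at z = 162, ends at x = -50 turned up to z = 168, the highest point. The collar rests on the prongs at x = -25: lift 10 or more, then move to the stand's -x.
- rest: Fixed wooden rest, base 84 x 84; origin at the centre of its underside. Its deck, centre 34 above the worktop, leans 20 degrees towards the rest's -x (robot's side), with low lips (up to 12) at front and sides; the jar stands on it. Beware: a microwave 360 high stands beyond the worktop's right half, front at x = 0.53 m, from y = -0.12 m rightwards.
- jar: Glass jar with a flat green lid, 70 dia x 101 tall, about 0.32 kg, standing loose on the sloped deck. Origin: centre of its underside; z axis out through the lid, square to it (leaning 20 degrees from vertical).
- spot (a point): Centre of the red round sticker, 16 dia, flat on the jar's lid, 12 mm off the lid's centre, 101 mm along the jar's axis from the jar's origin. Its z axis is the outward normal of the lid.
- tin_tall: upright food tin with a green and white label, 57 dia x 72 tall mm; a bystander; origin at the centre of its underside.
- spice_jar: small spice jar with a yellow cap, 42 dia x 96 tall mm; a bystander; origin at the centre of its underside.
- bottle: small white bottle with a blue cap, 47 dia x 84 tall mm; a bystander; origin at the centre of its underside.
- mug: cream mug with a teal band and a handle, 83 x 117 x 94 mm; a bystander; origin at the centre of its underside.
- tin_flat: low metal tin, 87 dia x 40 tall mm; a bystander; origin at the centre of its underside.
- shaker: square glass shaker with a red cap, 52 x 52 x 88 mm; a bystander; origin at the centre of its underside.
Things that resemble listed ones, but are neither listed nor needed, are in the scene too. Of the things like the probe, leave any that is blue; of the rest the smaller one is meant.

How it is judged:
By the outcome, as a careful person would: the job done as asked, in the order asked, and still so for the second after the job is handed in, while the arm keeps its last pose, push and grip.
It also fails if it takes over 54 s, if anything falls off the work surface, if the arm or the gripper's body presses on something with over 40 N, if the wrist force passes 120 N, or if a joint passes its speed limit or range.

### The arm

A 6-joint arm with a two-finger parallel gripper is mounted at the origin on a cart in front of the work surface, level with it; the furniture and walls round the work are solid. World frame = base frame: x ahead of the robot, y to its left, z up, the work surface at z = 0. Lengths are in mm, angles in degrees, forces in N, time in s.
With the tool pointing down it reaches from about 375 to 825 mm from the base axis. Payload 5.5 kg.
Tool frame: the origin (TCP) lies on the centre line of the jaws, within the pads' length; the fingertips stand 22 mm ahead of it and the grasp point (between the pads) lies 3 mm ahead of it (r.tip_reach is the distance from the TCP to the fingertips, in mm); z points along the fingers, y is the line along which they close (so a half turn about z gives the same grasp; the last joint's range is limited). The gripper opens to 85 mm and grips with 20 to 120 N. Pads are 22 mm wide; open, the fingers measure 114 mm over their backs; the gripper's body (76 mm by 85 mm) begins 54 mm behind the grasp point. The pads swing forward as they close: fully open they stand 13 mm farther back than shut.
Start: joints at [-72.135, 17.962, -2.699, 69.339, 0, 90], TCP at [184.06, -571.066, 219.499] pointing down, gripper open.
Joint ranges: [-152.73, 152.73], [-39.44, 99.34], [-58.76, 71.6], [-118.89, 123.64], [-81.53, 83.1], [-180, 180]. Speed limits (degrees/s): [136.94, 136.94, 172.46, 180, 180, 180].

### API

Orientations are given as a 3x3 rotation matrix whose columns are the frame's x, y, z axes.
In Python, from bench import r, eyes gives the robot as it stands. The module is installed in compiled form; this text tells all that it offers.
- The arm moves only by the shell command python3 -m handwheel FILE [OPENING], which reads ROWS from the file FILE. ROWS is a JSON list of rows, 1 to 5 of them, each an object with the fields dx, dy, dz (the shift in mm), rx, ry, rz (a rotation vector in degrees); a field left out counts as zero; each row is the pose to reach, as a shift and turn from the pose commanded when the command began, along the tool's axes at that moment; what a row does not reach only later rows make up. A row lasts 1/8 s, in which the tool goes at most 62.5 mm and 10.7 degrees, less where a joint would pass 70% of its speed; a pose out of reach is approached as far as the arm can. OPENING is the finger opening in mm, set as the command begins (- or left out keeps the last). The fingers move at their own pace and stop on an object; the grip force is fixed at half the most. Time passes only in rows, so rows that do not move let the fingers close. It prints the time, the measured TCP pose, the force, the opening and the grip force at its end. Input that does not fit is refused with a message, and nothing moves.
- r.state(): the state, without advancing time (a new reading comes with each control period).
- eyes.capture(name): name is "scene" or "top" or "wrist"; returns a dict with "frame" (384x512x3 uint8, blue, green, red), "fov_y" (degrees; the focal length in pixels is half the picture's height over the tangent of half this angle, whatever the lens; pixels are square), "cx", "cy" (the principal point, pixels), "k1" (the pictures are not rectified: a ray, as slopes to the right and down, at radius r is drawn at 1 + k1 r^2 times it, then the intrinsics apply), "world_from_camera" (4x4, takes a point from camera to world coordinates). Camera axes: x right, y up, looking along -z (the intrinsics and any distortion apply to the point x, -y, -z); pixel columns grow to the right and rows downward; lengths in mm; the calibration is good to about 2 mm. A picture is of the moment at which its call begins. There is no depth.
- r.hand_in(): hands the job in; it is judged then, once.
The state is a dict: "clock": time; "joints": joint angles; "joint_velocities": joint speeds; "effort": joint torques, N m; "ee_pos": TCP position; "ee_rot": TCP orientation; "force": force on the tool from outside, world axes, zero at the start; "moment": the same for the moment, N m; "opening": finger opening in mm; "grip_force": force on a finger pad.
Only numpy, scipy, OpenCV 4.12 (cv2) and the standard library are available. Lean on these libraries where they do the work, as an engineer would, in place of code of your own. Each camera call takes 0.05 s, during which the arm holds its last target. There are 200 camera calls.

## Working session

There is one attempt and no reset: what is moved stays moved. The work goes in short steps, Python scripts to look and compute and a shell command to move; the robot and the scene stay as the last step left them, time stands still between calls to the robot, and variables do not carry over. Pictures are saved under pics/ and viewed, at most 12 in all, crops included, and the job is handed in when it is done.

```bash
mkdir -p pics
cat > h.py <<'E'
import numpy as np, cv2
from bench import r, eyes
def cap(n,f=None):
    c=eyes.capture(n)
    if f: cv2.imwrite(f'pics/{f}.png',c['frame'])
    return c
def K(c):
    H,W=c['frame'].shape[:2]; f=H/2/np.tan(np.radians(c['fov_y']/2))
    return f
def ray(c,u,v):
    f=K(c); d=np.array([(u-c['cx'])/f,(v-c['cy'])/f]); s=d.copy()
    for _ in range(30): s=d/(1+c['k1']*(s@s))
    T=np.array(c['world_from_camera']); w=T[:3,:3]@np.array([s[0],-s[1],-1]); return T[:3,3],w/np.linalg.norm(w)
def proj(c,p):
    T=np.array(c['world_from_camera']); q=T[:3,:3].T@(np.asarray(p,float)-T[:3,3]); s=np.array([q[0],-q[1]])/-q[2]
    return s*(1+c['k1']*(s@s))*K(c)+[c['cx'],c['cy']]
def plane(c,u,v,z):
    o,d=ray(c,u,v); return o+d*(z-o[2])/d[2]
def tri(obs):
    A=np.zeros((3,3));b=np.zeros(3)
    R=[ray(*o) for o in obs]
    for o,d in R:
        M=np.eye(3)-np.outer(d,d);A+=M;b+=M@o
    p=np.linalg.solve(A,b); return p,[np.linalg.norm((np.eye(3)-np.outer(d,d))@(p-o)) for o,d in R]
E
python3 - <<'E'
from h import *
a=[cap(n,n+'0') for n in ('scene','top','wrist')]
for c in a: print(c['fov_y'],c['cx'],c['cy'],c['k1'],np.round(c['world_from_camera'],3).tolist())
cv2.imwrite('pics/top0b.png',cv2.resize(a[1]['frame'],(800,600),interpolation=cv2.INTER_CUBIC))
cv2.imwrite('pics/scene0b.png',cv2.resize(a[0]['frame'],(800,600),interpolation=cv2.INTER_CUBIC))
print(r.state()['ee_rot'],r.state()['clock'])
E
```

```text
52.77371525498886 255.88878077084195 192.64211840613675 -0.13306386046287896 [[-0.674, 0.459, -0.579, -152.7], [-0.739, -0.439, 0.512, 440.503], [-0.019, 0.773, 0.635, 951.013], [0.0, 0.0, 0.0, 1.0]]
45.78086897946878 249.76758975972461 199.00930295608657 -0.1598201964764391 [[-0.017, 0.993, -0.12, 409.144], [-1.0, -0.014, 0.025, -189.032], [0.023, 0.121, 0.992, 1590.568], [0.0, 0.0, 0.0, 1.0]]
60.09613115482852 258.39346882812976 189.12920564119977 -0.06754373692396563 [[0.306, 0.915, 0.261, 249.909], [-0.952, 0.295, 0.083, -549.22], [-0.001, -0.274, 0.962, 372.932], [0.0, 0.0, 0.0, 1.0]]
[[ 9.51778777e-01  3.06784930e-01 -4.08285977e-04]
 [ 3.06785202e-01 -9.51777994e-01  1.22071229e-03]
 [-1.41014724e-05 -1.28710415e-03 -9.99999172e-01]] 0.15
```

View pics/scene0b.png

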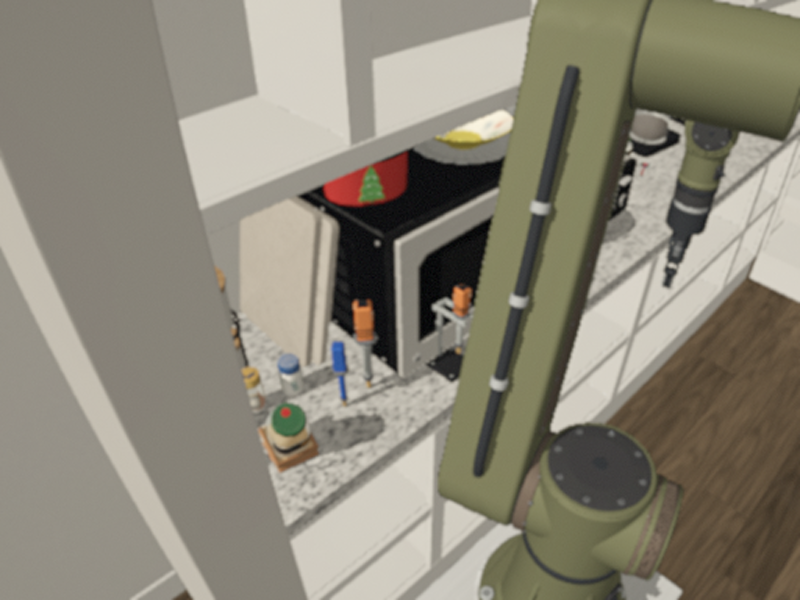

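View pics/top0b.png

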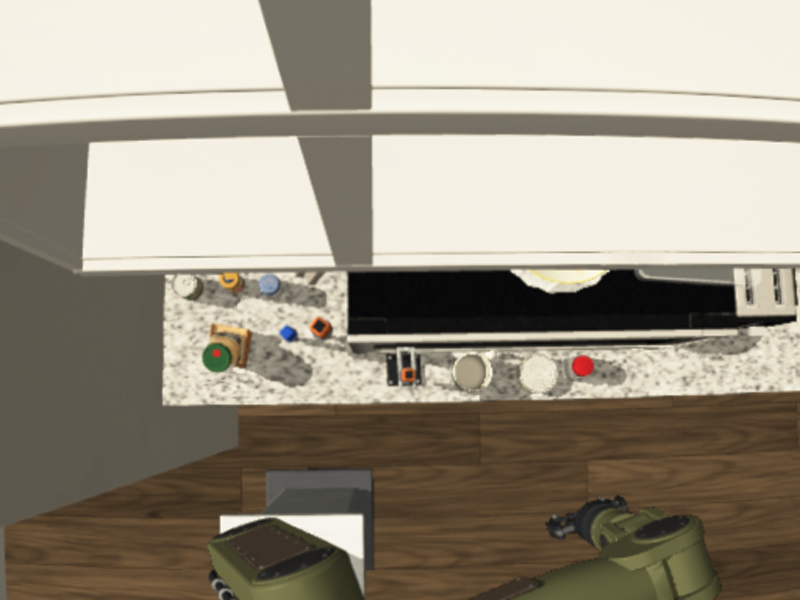

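The scene view shows the hanging orange-handled probe at about (462,297), a bigger orange one free at (363,320), a blue one at (338,355), and the green lid with its red spot at (287,413). The top view shows the hooked probe at (408,374) with the prongs pointing to the robot, the lid at (216,357), and the spot at (216,353).

```bash
cat >> h.py <<'E'
def mask(c,name):
    h=cv2.cvtColor(c['frame'],cv2.COLOR_BGR2HSV); H,S,V=[h[...,i].astype(int) for i in range(3)]
    if name=='orange': m=(H>=5)&(H<=14)&(S>190)&(V>120)
    if name=='green': m=(H>=50)&(H<=85)&(S>120)
    if name=='red': m=((H<=4)|(H>=174))&(S>150)&(V>90)
    return m.astype(np.uint8)
def blobs(c,name,amin=6):
    n,l,s,ce=cv2.connectedComponentsWithStats(mask(c,name))
    return [(int(s[i,4]),s[i,:4].tolist(),ce[i].round(1).tolist()) for i in range(1,n) if s[i,4]>=amin]
E
python3 - <<'E'
from h import *
s=cap('scene');t=cap('top')
for n in('orange','green','red'):
    print(n,'S',blobs(s,n));print(n,'T',blobs(t,n))
f=s['frame'];k=cv2.resize(f[150:310,150:340],None,fx=4,fy=4,interpolation=cv2.INTER_CUBIC)[:600]
g=cv2.resize(t['frame'][170:260,100:280],None,fx=4,fy=4,interpolation=cv2.INTER_CUBIC)
cv2.imwrite('pics/s1.png',k);cv2.imwrite('pics/t1.png',g)
E
```

```text
orange S []
orange T [(24, [200, 207, 11, 8], [206.0, 211.2]), (6, [258, 238, 2, 5], [258.2, 240.3])]
green S [(8, [236, 121, 7, 2], [239.0, 121.1])]
green T [(54, [132, 228, 12, 7], [138.1, 231.1])]
red S [(405, [239, 98, 21, 32], [250.9, 112.2]), (406, [207, 107, 30, 25], [220.6, 121.2]), (15, [181, 262, 4, 4], [182.4, 263.6])]
red T [(13, [137, 224, 4, 4], [138.2, 225.5]), (140, [366, 228, 14, 13], [372.6, 233.8])]
```

View pics/t1.png

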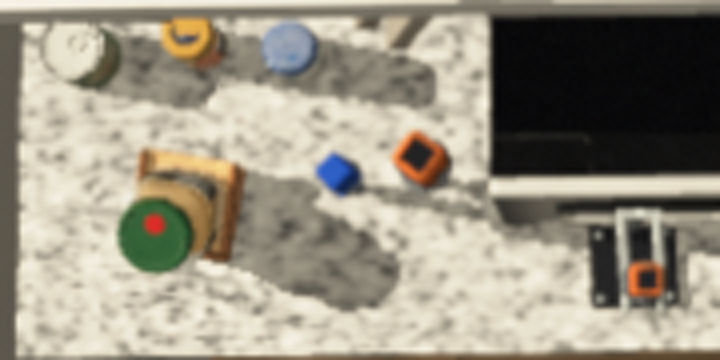

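The top crop shows the hooked probe's handle top at crop (648,280), i.e. image (262,240). The red spot is at (154,225) on the green lid, and the rest's edges run slightly askew, turned about 10°.

Run:
```python
from h import *
s=cap('scene');t=cap('top')
print(tri([(s,296.5,184.5),(t,261.7,240)]), plane(t,261.7,240,229))
print(tri([(s,182.4,263.6),(t,138.2,225.5)]))
st=r.state();R=st['ee_rot'];p=np.array(st['ee_pos'])
T=s;w=cap('wrist');W=np.array(w['world_from_camera']);print((np.array(R).T@(W[:3,3]-p)).round(1),(np.array(R).T@W[:3,:3]).round(3), st['joints'])
```

```text
(array([ 450.27946259, -257.04358437,  228.41805575]), [np.float64(0.200838512165083), np.float64(0.20083851216511267)]) [ 450.11119244 -257.14718111  229.        ]
(array([505.09977099, 135.04220936, 133.62643488]), [np.float64(0.267803045521313), np.float64(0.2678030455211987)])
[  69.4   -0.3 -154.2] [[-0.001  0.962  0.274]
 [ 1.     0.001  0.   ]
 [-0.     0.274 -0.962]] [-7.21356292e+01  1.79729086e+01 -2.71189718e+00  6.93405239e+01
 -1.94381083e-03  8.99995256e+01]
```

```bash
echo '[{"dz": -50, "rz": 10}, {"dx": 40, "dy": -26, "dz": -90, "rz": 20}, {"dx": 90, "dy": -58, "dz": -115, "rz": 30}, {"dx": 140, "dy": -90, "dz": -115, "rz": 40}, {"dx": 190, "dy": -123, "dz": -115, "rz": 50}]' > rows.txt && python3 -m handwheel rows.txt
python3 - <<'E'
from h import *
s=r.state();print(np.round(s['joints'],1),np.round(s['ee_rot'],3).tolist())
E
```

```text
clock: 1.02
ee_pos: [326.3, -397.3, 335.2]
ee_rot: [[0.849, -0.528, 0.001], [-0.528, -0.849, -0.001], [0.002, 0.0, -1.0]]
force: [1.0, -0.6, -0.1]
opening: 85.4
grip_force: 0.0
[-50.6   7.3  -1.2  81.4   0.  161.3] [[0.849, -0.528, 0.001], [-0.528, -0.849, -0.001], [0.002, 0.0, -1.0]]
```

```bash
echo '[{"dx": 10, "dy": -50, "rz": -10.6}, {"dx": 20, "dy": -100, "rz": -21.2}, {"dx": 26, "dy": -150, "rz": -31.8}, {"dx": 31, "dy": -184, "rz": -42.4}, {"dx": 31, "dy": -184, "rz": -53}]' > rows.txt && python3 -m handwheel rows.txt >/dev/null; echo '[{"rz": -10.6}, {"rz": -21.2}, {"rz": -31.8}, {"rz": -42.4}, {"rz": -53}]' > rows.txt && python3 -m handwheel rows.txt>/dev/null;  echo '[{"rz": -10.6}, {"rz": -21.2}, {"rz": -31.8}, {"rz": -42.4}, {"rz": -53}]' > rows.txt && python3 -m handwheel rows.txt>/dev/null;  echo '[{"rz": -10.6}, {"rz": -21.2}, {"rz": -31.8}, {"rz": -42.4}, {"rz": -53}]' > rows.txt && python3 -m handwheel rows.txt;  python3 - <<'E'
from h import *
s=r.state();print(np.round(s['joints'],1),s['clock'])
c=cap('wrist','w1')
for n in('orange','green','red'): print(n,blobs(c,n,30))
E
```

```text
clock: 3.52
ee_pos: [447.8, -257.9, 334.6]
ee_rot: [[-1.0, -0.014, 0.0], [-0.014, 1.0, -0.0], [-0.0, -0.0, -1.0]]
force: [0.6, -0.7, -0.2]
opening: 85.5
grip_force: 0.0
[-29.9   7.7  -0.8  81.5   0.  -30.7] 3.525
orange []
green []
red []
```

View pics/w1.png

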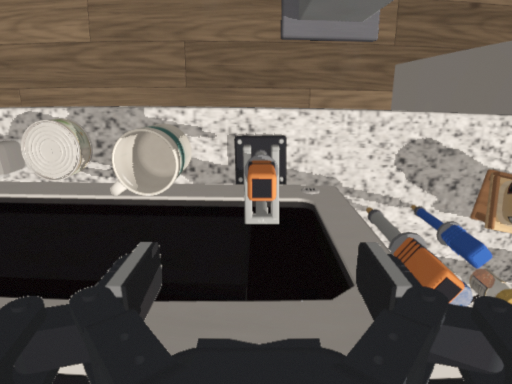

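The wrist view shows the handle's top face (black inset) at about (262,188), well aligned with the picture axes. The collar and prongs are below it, and the fingers straddle the view at the bottom.

```bash
cat >> h.py <<'E'
def orange(c,roi):
    x,y,w,h=roi; hs=cv2.cvtColor(c['frame'],cv2.COLOR_BGR2HSV)
    H,S,V=[hs[...,i].astype(int) for i in range(3)]
    m=np.zeros(H.shape,np.uint8); m[y:y+h,x:x+w]=((H<=16)&(S>120)&(V>90))[y:y+h,x:x+w]
    return m
def inset(c,roi):
    m=orange(c,roi); cs,hi=cv2.findContours(m,cv2.RETR_CCOMP,cv2.CHAIN_APPROX_NONE)
    i=[k for k in range(len(cs)) if hi[0][k][3]>=0]
    i=max(i,key=lambda k:cv2.contourArea(cs[k])); return cs[i],m
E
python3 - <<'E'
from h import *
c=cap('wrist')
print(c['frame'][160:206:5,262].tolist())
q,m=inset(c,(230,150,60,60)); rc=cv2.minAreaRect(q);print(rc,cv2.boundingRect(m))
P=[plane(c,*p,229) for p in cv2.boxPoints(rc)];print(np.round(P,1).tolist(),np.mean(P,0))
E
cp h.py /tmp/; echo '[{"dz": 15}, {"dz": 30}, {"dz": 30}, {"dz": 30}]' > rows.txt && python3 -m handwheel rows.txt
python3 - <<'E'
from h import *
c=cap('wrist','w2')
q,m=inset(c,(225,150,75,90)); rc=cv2.minAreaRect(q);print(rc,cv2.boundingRect(m))
P=[plane(c,*p,229) for p in cv2.boxPoints(rc)];print(np.round(P,1).tolist(),np.mean(P,0))
E
```

```text
[[72, 86, 112], [42, 79, 139], [44, 81, 142], [72, 129, 209], [50, 47, 49], [50, 46, 49], [49, 45, 47], [49, 45, 48], [82, 125, 195], [104, 108, 109]]
((261.5, 188.0), (20.0, 19.0), 90.0) (248, 161, 28, 40)
[[442.9, -263.0, 229.0], [442.6, -247.7, 229.0], [459.5, -247.2, 229.0], [459.8, -262.8, 229.0]] [ 451.18275357 -255.18277277  229.        ]
clock: 4.12
ee_pos: [447.7, -257.9, 304.4]
ee_rot: [[-1.0, -0.007, -0.0], [-0.007, 1.0, 0.0], [0.0, 0.0, -1.0]]
force: [0.0, -0.6, 0.4]
opening: 85.5
grip_force: 0.0
((261.5, 199.5), (21.0, 23.0), 90.0) (246, 167, 32, 48)
[[443.4, -263.7, 229.0], [443.2, -247.2, 229.0], [459.2, -246.9, 229.0], [459.3, -263.8, 229.0]] [ 451.28815069 -255.40859732  229.        ]
```

```bash
echo '[{"dx": -3.5, "dy": 2.5, "dz": 20}, {"dx": -3.5, "dy": 2.5, "dz": 40}, {"dx": -3.5, "dy": 2.5, "dz": 60}, {"dx": -3.5, "dy": 2.5, "dz": 80}, {"dx": -3.5, "dy": 2.5, "dz": 101}]' > rows.txt && python3 -m handwheel rows.txt; echo '[{}, {}, {}, {}, {}]' > rows.txt && python3 -m handwheel rows.txt 15;echo '[{}, {}, {}]' > rows.txt && python3 -m handwheel rows.txt; python3 -c "
from h import *
c=cap('wrist','w3')"
```

```text
clock: 4.8
ee_pos: [451.8, -255.7, 203.5]
ee_rot: [[-1.0, -0.008, 0.001], [-0.008, 1.0, -0.001], [-0.001, -0.001, -1.0]]
force: [0.6, 0.2, 0.8]
opening: 85.4
grip_force: 0.0
clock: 5.42
ee_pos: [452.0, -255.7, 204.8]
ee_rot: [[-1.0, -0.008, 0.002], [-0.008, 1.0, -0.001], [-0.002, -0.001, -1.0]]
force: [0.1, 0.6, 5.5]
opening: 22.6
grip_force: 59.7
clock: 5.8
ee_pos: [452.0, -255.7, 204.8]
ee_rot: [[-1.0, -0.008, 0.002], [-0.008, 1.0, -0.001], [-0.002, -0.001, -1.0]]
force: [0.3, 0.6, 5.6]
opening: 22.2
grip_force: 59.7
```

View pics/w3.png

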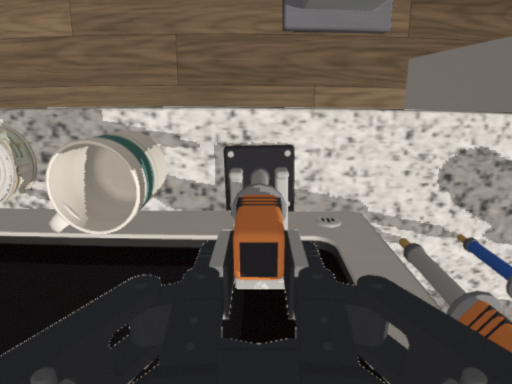

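Handle gripped centrally between the fingers (about (260,250)), still on its hook. Lift, then out towards the robot.

```bash
echo '[{"dz": -8}, {"dz": -16}, {"dz": -24}, {"dz": -24}, {"dz": -24}]' > rows.txt && python3 -m handwheel rows.txt; echo '[{"dx": 15}, {"dx": 35}, {"dx": 55}, {"dx": 75, "dz": -5}, {"dx": 75, "dz": -25}]' > rows.txt && python3 -m handwheel rows.txt;  echo '[{"dz": -20}, {"dy": 15, "dz": -50}, {"dy": 40, "dz": -85}, {"dy": 80, "dz": -85}, {"dy": 80, "dz": -85}]' > rows.txt && python3 -m handwheel rows.txt
python3 - <<'E'
from h import *
c=cap('wrist','w4');s=r.state();print(np.round(s['joints'],1))
E
```

```text
clock: 6.48
ee_pos: [451.2, -255.4, 227.4]
ee_rot: [[-1.0, -0.008, -0.0], [-0.008, 1.0, 0.0], [0.0, 0.0, -1.0]]
force: [0.2, 0.1, -1.3]
opening: 22.0
grip_force: 58.9
clock: 7.1
ee_pos: [373.3, -255.4, 252.4]
ee_rot: [[-1.0, -0.006, -0.002], [-0.006, 1.0, 0.001], [0.002, 0.001, -1.0]]
force: [0.4, 1.2, -1.1]
opening: 22.6
grip_force: 59.0
clock: 7.72
ee_pos: [374.9, -174.6, 338.6]
ee_rot: [[-1.0, -0.01, 0.002], [-0.01, 1.0, -0.0], [-0.002, -0.0, -1.0]]
force: [0.3, -0.6, -2.5]
opening: 22.7
grip_force: 59.4
[-25.1  -3.7 -12.2  81.4  -0.  -25.6]
```

View pics/w4.png

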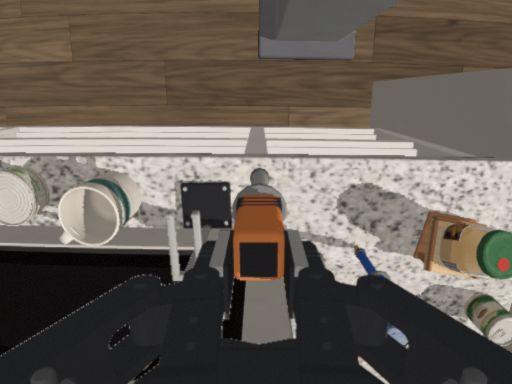

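The probe is off the hook and clear, gripped straight with its stem at (258,175). The jar's lid is at (497,255) and the rest at (450,240). Now move nearer for two views of the lid.

```bash
echo '[{"dy": 40}, {"dy": 90}, {"dy": 140}, {"dy": 175}, {"dy": 175}]' > rows.txt && python3 -m handwheel rows.txt >/dev/null
cat >> h.py <<'E'
def lidspot(c,f=None):
    hs=cv2.cvtColor(c['frame'],cv2.COLOR_BGR2HSV);H,S,V=[hs[...,i].astype(int) for i in range(3)]
    g=((H>=55)&(H<=90)&(S>100)&(V>40)); rd=((H<=5)|(H>=172))&(S>140)&(V>90)
    out=[]
    for m in (g,rd):
        n,l,s,ce=cv2.connectedComponentsWithStats(m.astype(np.uint8)); out.append((l,s,ce))
    l,s,ce=out[0]; i=1+np.argmax(s[1:,4]); gm=(l==i)
    x,y,w,h=s[i,:4]; l2,s2,c2=out[1]
    j=[k for k in range(1,len(s2)) if x-3<c2[k][0]<x+w+3 and y-3<c2[k][1]<y+h+3 and s2[k,4]>15]
    j=max(j,key=lambda k:s2[k,4]); sm=(l2==j)
    cn=lambda m:max(cv2.findContours(m.astype(np.uint8),cv2.RETR_EXTERNAL,cv2.CHAIN_APPROX_NONE)[0],key=cv2.contourArea)
    u=cv2.convexHull(cn(gm|sm)); return cn(gm|sm),cn(sm),c2[j],(x,y,w,h)
E
python3 - <<'E'
from h import *
c=cap('wrist','w5');np.savez('/tmp/v1.npz',**c)
g,s,ctr,bb=lidspot(c);print(bb,cv2.fitEllipse(g),cv2.fitEllipse(s),ctr)
E
echo '[{"dx": 10, "dy": 40}, {"dx": 20, "dy": 60}, {"dx": 20, "dy": 60}, {"dx": 20, "dy": 60}]' > rows.txt && python3 -m handwheel rows.txt
python3 - <<'E'
from h import *
c=cap('wrist','w6');np.savez('/tmp/v2.npz',**c)
g,s,ctr,bb=lidspot(c);print(bb,cv2.fitEllipse(g),cv2.fitEllipse(s),ctr)
a=cv2.imread('pics/w5.png')[90:384,232:];b=c['frame'][90:384,232:]
cv2.imwrite('pics/w56.png',cv2.resize(np.hstack([a,b]),(800,420)))
E
```

```text
clock: 8.95
ee_pos: [354.3, 57.6, 337.5]
ee_rot: [[-1.0, -0.006, 0.0], [-0.006, 1.0, -0.001], [-0.0, -0.001, -1.0]]
force: [1.0, 0.0, -1.6]
opening: 22.3
grip_force: 59.9Traceback (most recent call last):
  File "<stdin>", line 3, in <module>
  File "h.py", line 52, in lidspot
    j=max(j,key=lambda k:s2[k,4]); sm=(l2==j)
ValueError: max() iterable argument is empty
Traceback (most recent call last):
  File "h.py", line 52, in lidspot
    j=max(j,key=lambda k:s2[k,4]); sm=(l2==j)
ValueError: max() iterable argument is empty
```

Run:
```python
import cv2,numpy as np
a=cv2.imread('pics/w5.png')[90:384,232:];b=cv2.imread('pics/w6.png')[90:384,232:]
cv2.imwrite('pics/w56.png',cv2.resize(np.hstack([a,b]),(800,420)))
```

```text
(no output)
```

View pics/w56.png

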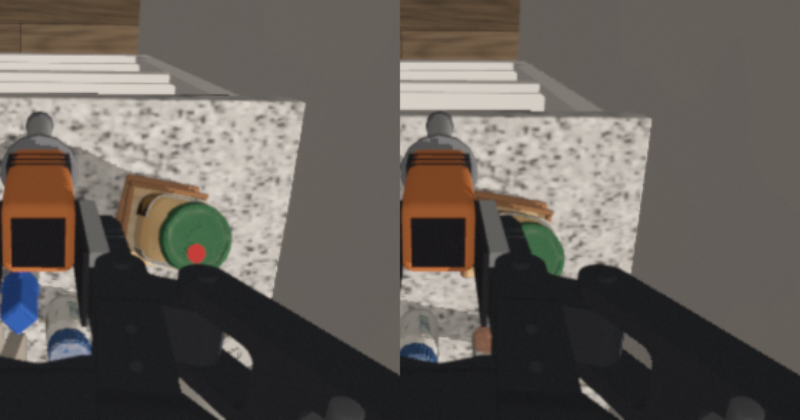

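The left half (view 1) shows the lid at full-image (370,254) and the spot at (369,267). In the right half the finger hides the spot, so I'll step back for the second view.

```bash
echo '[{"dx": -10, "dy": -50}, {"dx": -20, "dy": -90}, {"dx": -20, "dy": -110}, {"dx": -20, "dy": -110}]' > rows.txt && python3 -m handwheel rows.txt
python3 - <<'E'
from h import *
c=cap('wrist','w7');np.savez('/tmp/v2.npz',**c)
d=np.load('/tmp/v1.npz') if __import__('os').path.exists('/tmp/v1.npz') else None
a=cv2.imread('pics/w5.png')
hs=cv2.cvtColor(a,cv2.COLOR_BGR2HSV);print(hs[254,360:375:5],hs[267,369],hs[240,370],hs[250,330])
hs=cv2.cvtColor(c['frame'],cv2.COLOR_BGR2HSV);h=hs.astype(int)
m=((h[...,0]<9)|(h[...,0]>170))&(h[...,1]>150);n,l,s,ce=cv2.connectedComponentsWithStats(m.astype(np.uint8));print([(s[i].tolist(),ce[i].round(1)) for i in range(1,n) if s[i,4]>20])
m=(h[...,0]>50)&(h[...,0]<90)&(h[...,1]>100);n,l,s,ce=cv2.connectedComponentsWithStats(m.astype(np.uint8));print([(s[i].tolist(),ce[i].round(1)) for i in range(1,n) if s[i,4]>20])
E
```

```text
clock: 9.5
ee_pos: [374.8, -53.0, 337.3]
ee_rot: [[-1.0, -0.003, -0.001], [-0.003, 1.0, -0.0], [0.001, -0.0, -1.0]]
force: [0.1, 1.2, -1.0]
opening: 22.5
grip_force: 60.0
[[ 65  99 108]
 [ 66 102 107]
 [ 66 102 108]] [  1 179 195] [ 64  94 109] [ 16 112 121]
[([406, 259, 13, 13, 126], array([412.2, 265.3]))]
[([387, 231, 21, 46, 210], array([393.8, 253.5])), ([399, 244, 6, 13, 28], array([402.2, 249.6]))]
```

```bash
sed -i 's/(S>100)&(V>40)/(S>70)\&(V>40)/' h.py
cat >> h.py <<'E'
def circle(c,cn,R):
    """Circle pose (two candidates) from its outline: centre and normal, world."""
    T=np.array(c['world_from_camera']); pts=[]
    for u,v in cn.reshape(-1,2):
        o,d=ray(c,u,v); q=T[:3,:3].T@d; pts.append([q[0]/-q[2],-q[1]/-q[2]])
    pts=np.array(pts); (a,b),(A,B),th=cv2.fitEllipse((pts*1e4).astype(np.float32))
    a,b,A,B=a/1e4,b/1e4,A/2e4,B/2e4; t=np.radians(th); Ro=np.array([[np.cos(t),-np.sin(t)],[np.sin(t),np.cos(t)]])
    M=Ro@np.diag([1/A**2,1/B**2])@Ro.T; m=np.array([a,b])
    C=np.block([[M,(-M@m)[:,None]],[(-M@m)[None],np.array([[m@M@m-1]])]])
    w,V=np.linalg.eigh(C)          # one negative (w0), two positive
    if (w>0).sum()==1: w,V=np.linalg.eigh(-C)
    l3,l2,l1=w; v3,v2,v1=V[:,0],V[:,1],V[:,2]
    out=[]
    for sg in (1,-1):
        n=np.sqrt((l1-l2)/(l1-l3))*v1*sg+np.sqrt((l2-l3)/(l1-l3))*v3
        # centre is C^-1 n direction; distance from the radius
        ce=np.linalg.solve(C,n)
        if ce[2]<0: ce=-ce
        # scale: plane n.x=d, radius^2 grows as d^2
        d0=n@ce; B2=np.linalg.svd(n[None])[2][1:]
        Q=B2@C@B2.T; k0=ce@C@ce; rad=np.sqrt(-k0/Q[0,0]); ce=ce*R/rad
        F=np.diag([1,-1,-1]); cw=T[:3,:3]@(F@ce)+T[:3,3]; nw=T[:3,:3]@(F@n); nw*=np.sign(nw[2]); out.append((cw,nw))
    return out
E
python3 - <<'E'
from h import *
V=[dict(np.load(f'/tmp/v{k}.npz')) for k in(1,2)]; S=[];L=[]
for c in V:
    g,s,ctr,bb=lidspot(c); g=cv2.convexHull(g); print(bb,cv2.fitEllipse(g),ctr); S.append((c,*ctr)); L.append((c,*cv2.fitEllipse(g)[0]))
    for cw,n in circle(c,g,35): print(cw.round(1),n.round(3),np.degrees(np.arccos(n[2])).round(1),np.degrees(np.arctan2(n[1],n[0])).round(1))
print(tri(S),tri(L))
t=cap('top');s=cap('scene')
T=[(t,138.2,225.5),(s,182.4,263.6)]
print(tri(S+T))
for c,u,v in S+T: print(plane(c,u,v,tri(S+T)[0][2]).round(1))
E
```

```text
(np.int32(344), np.int32(232), np.int32(49), np.int32(47)) ((368.4332580566406, 256.6051025390625), (48.66427993774414, 49.86124801635742), 145.0854949951172) [368.92  266.952]
[523.5 157.5  65.7] [-0.459 -0.546  0.701] 45.5 -130.0
[523.7 158.7  66.2] [-0.377 -0.06   0.924] 22.5 -170.9
(np.int32(387), np.int32(231), np.int32(49), np.int32(49)) ((410.67193603515625, 255.14315795898438), (48.239559173583984, 49.670799255371094), 142.0753173828125) [412.20168067 265.38655462]
[523.6 165.1  65.4] [-0.405 -0.7    0.589] 53.9 -120.0
[523.7 166.5  66.1] [-0.371 -0.078  0.925] 22.3 -168.2
(array([503.13891372, 135.57404206, 133.57919701]), [np.float64(0.01921097115500156), np.float64(0.01921097115511317)]) (array([495.67190549, 138.13700151, 121.00190848]), [np.float64(0.027532222746784116), np.float64(0.027532222746778492)])
(array([504.16501927, 135.45612195, 133.4271672 ]), [np.float64(0.8984589929949784), np.float64(0.8867234412110384), np.float64(0.9724321256423698), np.float64(1.0183330137924744)])
[503.2 135.6 133.4]
[503.2 135.7 133.4]
[504.9 134.9 133.4]
[505.5 135.2 133.4]
```

Run:
```python
from h import *
V=[dict(np.load(f'/tmp/v{k}.npz')) for k in(1,2)]
o=[cv2.resize(c['frame'][195:295,x:x+100],(400,400),interpolation=cv2.INTER_CUBIC) for c,x in zip(V,(305,345))]
cv2.imwrite('pics/rest.png',np.hstack(o))
```

```text
(no output)
```

View pics/rest.png

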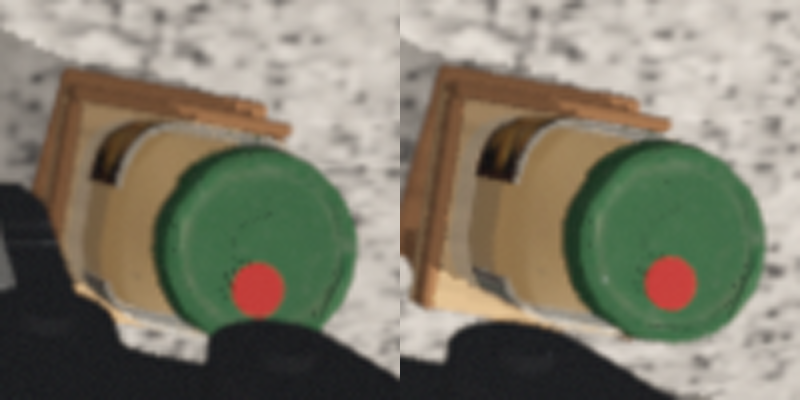

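The crops show the rest's front edge running (65,70)→(268,104) in the left crop and (440,70)→(638,99) in the right. Its side base edge runs (65,70)→(36,190) left and (440,70)→(404,240) right. The spot is clear at (258,290) left and (671,284) right.

Run:
```python
from h import *
V=[dict(np.load(f'/tmp/v{k}.npz')) for k in(1,2)]
f=[lambda x,y:(305+x/4,195+y/4), lambda x,y:(345+(x-400)/4,195+y/4)]
P=[[(65,70),(268,104),(36,190)],[(440,70),(638,99),(404,240)]]
for i in (0,1): print(tri([(V[0],*f[0](*P[0][i])),(V[1],*f[1](*P[1][i]))])[0].round(1))
for z in (0,12,20):
  for c,g,p in zip(V,f,P):
    a,b,s=[plane(c,*g(*q),z) for q in p]; d=b-a; e=a-s
    print(z,a.round(),b.round(),np.linalg.norm(d).round(),'front az',np.degrees(np.arctan2(d[0],-d[1])).round(1) , np.degrees(np.arctan2(d[1],d[0])).round(1),'side az',np.degrees(np.arctan2(e[1],e[0])).round(1))
```

```text
[ 4.820e+02  1.001e+02 -4.000e-01]
[498.1 185.4  -8. ]
0 [481. 100.   0.] [495. 182.   0.] 84.0 front az 170.5 80.5 side az 170.7
0 [483. 100.   0.] [495. 182.   0.] 83.0 front az 171.4 81.4 side az 173.5
12 [477.  97.  12.] [490. 178.  12.] 82.0 front az 170.5 80.5 side az 170.7
12 [478.  96.  12.] [490. 176.  12.] 81.0 front az 171.4 81.4 side az 173.5
20 [474.  96.  20.] [487. 175.  20.] 80.0 front az 170.5 80.5 side az 170.7
20 [475.  94.  20.] [487. 172.  20.] 79.0 front az 171.4 81.4 side az 173.5
```

Rest front edge lies at z≈0 and is 84 long, as the text says. Its lean azimuth is 171°, and the spot height and lid geometry agree. Now lean the tool and hover about 45 mm off the lid along its normal.

```bash
echo '[{"dy": 40, "dz": -10, "rx": 1.5, "ry": -9.9}, {"dy": 90, "dz": -10, "rx": 3.1, "ry": -19.7}, {"dy": 140, "dz": -10, "rx": 3.1, "ry": -19.7}, {"dx": -30, "dy": 180, "rx": 3.1, "ry": -19.7}, {"dx": -65, "dy": 199, "dz": 20, "rx": 3.1, "ry": -19.7}]' > rows.txt && python3 -m handwheel rows.txt; echo '[{}, {}]' > rows.txt && python3 -m handwheel rows.txt>/dev/null
cat >> h.py <<'E'
az=np.radians(171);n=np.array([np.sin(np.radians(20))*np.cos(az),np.sin(np.radians(20))*np.sin(az),np.cos(np.radians(20))])
E
cat > m.py <<'E'
from h import *
import sys
spot=np.array([504,135.5,133.5])
s=r.state();p=np.array(s['ee_pos']);R=np.array(s['ee_rot'])
print('clock',s['clock'],'p',p.round(1),'ang',np.degrees(np.arccos(-R[:,2]@n)).round(2),'tilt fix (tool)',np.degrees(np.cross([0,0,1],R.T@-n)).round(2))
tip=p+R@[0.8,0,149.8]; print('tip',tip.round(1),'to spot in tool',(R.T@(spot-tip)).round(1),'force along n',np.dot(s['force'],n).round(2),np.round(s['force'],1),s['opening'],np.round(s['joints'],1))
c=cap('wrist',sys.argv[1])
hs=cv2.cvtColor(c['frame'],cv2.COLOR_BGR2HSV).astype(int);m=((hs[...,0]<4)|(hs[...,0]>170))&(hs[...,1]>150)&(hs[...,2]>90)
N,l,st,ce=cv2.connectedComponentsWithStats(m.astype(np.uint8));print([(st[i].tolist(),ce[i].round(1).tolist()) for i in range(1,N) if st[i,4]>15])
print('proj spot',proj(c,spot).round(1),'tip',proj(c,tip).round(1),'foot',proj(c,p+R@[.8,0,128]).round(1))
E
python3 m.py w8; python3 -c "
import cv2
a=cv2.imread('pics/w8.png')[120:300,150:390];cv2.imwrite('pics/w8c.png',cv2.resize(a,(800,600),interpolation=cv2.INTER_CUBIC))"
```

```text
clock: 10.28
ee_pos: [438.4, 152.4, 318.6]
ee_rot: [[-0.94, -0.005, 0.34], [-0.022, 0.999, -0.046], [-0.34, -0.051, -0.939]]
force: [-0.3, -0.1, -1.8]
opening: 22.2
grip_force: 60.2
clock 10.525 p [437.3 148.7 317.2] ang 0.21 tilt fix (tool) [ 0.18 -0.1   0.  ]
tip [486.9 141.2 176.1] to spot in tool [-1.7 -3.4 46.1] force along n -1.21 [ 0.4  0.6 -1.2] 22.50895074265599 [ 27.3 -13.5 -26.3  60.9 -11.5  25.1]
[([249, 156, 14, 14, 144], [255.5, 162.2])]
proj spot [255.2 163.2] tip [258.3 171.1] foot [258.3 176.6]
```

View pics/w8c.png

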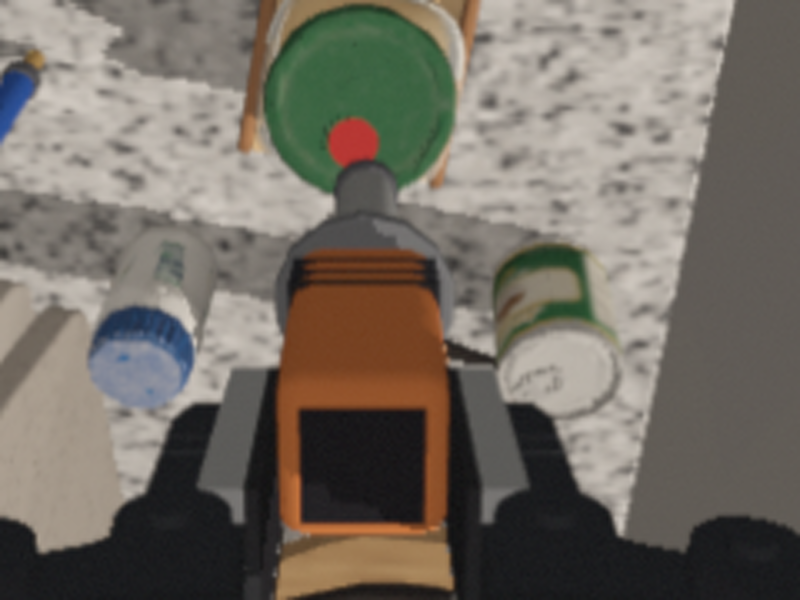

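The wrist view shows the lid with the spot at crop (354,142), and the stem foot just in front of it, centred at x≈366 with its upper edge at y≈162. The handle's top inset spans 300–427 × 408–522. All is aligned.

Run:
```python
from h import *
c=cap('wrist');s=r.state();p=np.array(s['ee_pos']);R=np.array(s['ee_rot'])
P=lambda *q:((proj(c,p+R@np.array(q))-[150,120])*800/240).round(1)
for dz in(0,):
  print('foot L/R',P(.8,-8.5,127.8),P(.8,8.5,127.8),'top edge',P(9.3,0,127.8))
  print('collar L/R',P(.8,-17,42.8),P(.8,17,42.8),'edge',P(17.8,0,42.8),P(17.8,0,37.8))
  print('inset C',P(.8,0,-24.2),'handle top corners',P(12.8,-12,-24.2),P(-11.2,12,-24.2))
o,d=ray(c,255.5,162.2); 
for sp in([504,135.5,133.5],): 
  o2=np.array(sp); t=((o2-o)@n)/(d@n); print('spot on plane',(o+d*t).round(1))
```

```text
foot L/R [327.7 190.4] [392.6 190.4] top edge [360.2 158.7]
collar L/R [269.1 297.5] [449.7 297.6] edge [359.4 210.2] [359.3 217.3]
inset C [358.3 467.3] handle top corners [263.8 382.3] [448.1 547.8]
spot on plane [503.6 135.6 133.3]
```

```bash
echo '[{"dx": -1, "dy": -4.2, "dz": 10}, {"dx": -1, "dy": -4.2, "dz": 20}, {"dx": -1, "dy": -4.2, "dz": 30}, {"dx": -1, "dy": -4.2, "dz": 38}, {"dx": -1, "dy": -4.2, "dz": 38}]' > rows.txt && python3 -m handwheel rows.txt>/dev/null;  echo '[{}, {}]' > rows.txt && python3 -m handwheel rows.txt; python3 m.py w9; python3 -c "
import cv2
a=cv2.imread('pics/w9.png')[130:220,200:320];cv2.imwrite('pics/w9c.png',cv2.resize(a,(800,600),interpolation=cv2.INTER_CUBIC))"
```

```text
clock: 11.5
ee_pos: [452.1, 142.6, 282.8]
ee_rot: [[-0.941, 0.001, 0.338], [-0.017, 0.999, -0.05], [-0.337, -0.053, -0.94]]
force: [-0.1, -0.2, -2.3]
opening: 22.2
grip_force: 60.2
clock 11.5 p [452.1 142.6 282.8] ang 0.2 tilt fix (tool) [ 0.2  0.  -0. ]
tip [501.9 135.1 141.7] to spot in tool [0.8 0.9 8.4] force along n -2.11 [-0.1 -0.2 -2.3] 22.249009704163075 [ 25.4 -12.1 -29.7  55.5 -11.   23.3]
[([252, 160, 16, 11, 111], [259.6, 164.9])]
proj spot [259.2 168.4] tip [258.3 171.1] foot [258.3 176.6]
```

View pics/w9c.png

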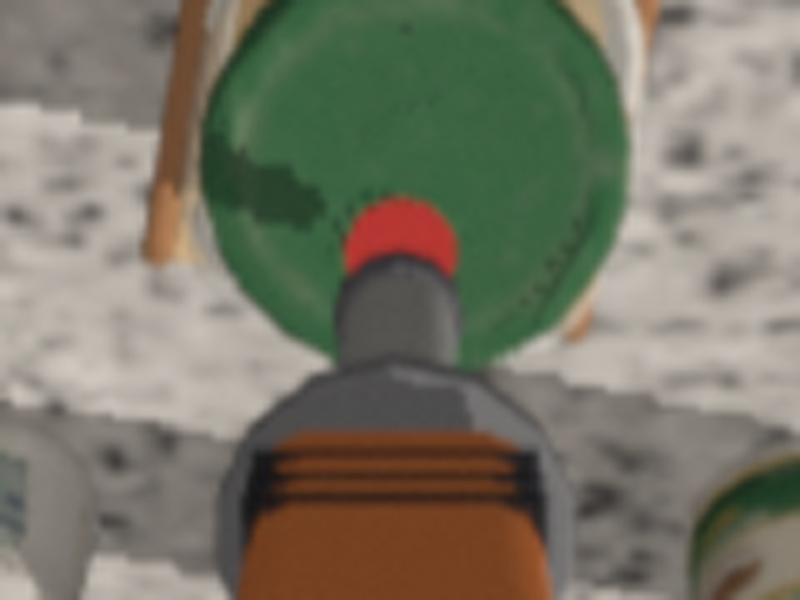

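Laterally the stem is within 0.5 mm of the spot; the spot (crop (401,252)) needs about 1 mm of tool +x. Force baseline first, then approach slowly.

```bash
cat > f.py <<'E'
from h import *
F=[];
for _ in range(12):
    eyes.capture('wrist'); s=r.state(); F.append([np.dot(s['force'],n),np.dot(s['ee_pos'],n),*s['ee_pos']])
F=np.array(F);R=np.array(s['ee_rot']);t=np.array(s['ee_pos'])+R@[.8,0,149.8]
print('Fn %.2f +- %.2f  pn %.2f  gap %.2f'%(F[:,0].mean(),F[:,0].std(),F[:,1].mean(),(t-[503.6,135.2,133.4])@n),np.round(s['force'],1),s['clock'],t.round(1), s['opening'],np.degrees(np.arccos(-R[:,2]@n)).round(2))
E
python3 f.py;  echo '[{"dx": 1.2, "dy": 0.4, "dz": 2, "rx": 0.2}, {"dx": 1.2, "dy": 0.4, "dz": 4, "rx": 0.2}, {"dx": 1.2, "dy": 0.4, "dz": 5, "rx": 0.2}, {"dx": 1.2, "dy": 0.4, "dz": 5, "rx": 0.2}]' > rows.txt && python3 -m handwheel rows.txt>/dev/null; python3 f.py;  echo '[{"dz": 1}, {"dz": 2}, {"dz": 2}]' > rows.txt && python3 -m handwheel rows.txt>/dev/null; python3 f.py
```

```text
Fn -1.43 +- 0.64  pn 120.39  gap 8.00 [ 0.5 -0.1 -2.7] 12.15 [501.7 134.8 141.3] 22.134963353059568 0.18
Fn -1.36 +- 0.39  pn 115.32  gap 3.04 [-0.6 -0.2 -0.6] 13.25 [502.3 134.4 136.2] 22.337770212872574 0.03
Fn -1.33 +- 0.56  pn 113.30  gap 1.02 [ 0.4  0.3 -1.6] 14.225 [502.9 134.3 134.3] 22.464892491108035 0.04
```

```bash
for i in 1; do echo '[{"dy": 0.4, "dz": 1}, {"dy": 0.4, "dz": 1}]' > rows.txt && python3 -m handwheel rows.txt>/dev/null; python3 f.py;  echo '[{"dz": 0.5}, {"dz": 1}, {"dz": 1}]' > rows.txt && python3 -m handwheel rows.txt>/dev/null; python3 f.py; done
```

```text
Fn -1.19 +- 0.67  pn 112.28  gap 0.02 [ 0.3 -1.  -1. ] 15.075 [503.3 134.7 133.3] 22.190834711972194 0.03
Fn -0.36 +- 0.52  pn 111.32  gap -0.96 [-0.1 -0.1 -0.6] 16.05 [503.6 134.7 132.4] 22.095481435672696 0.03
```

```bash
echo '[{"dz": 0.5}, {"dz": 1}, {"dz": 1}]' > rows.txt && python3 -m handwheel rows.txt>/dev/null; python3 f.py; echo '[{"dz": 0.5}, {"dz": 1}, {"dz": 1}]' > rows.txt && python3 -m handwheel rows.txt>/dev/null; python3 f.py; echo '[{"dz": 0.5}, {"dz": 1}, {"dz": 1}]' > rows.txt && python3 -m handwheel rows.txt>/dev/null; python3 f.py
```

```text
Fn 0.11 +- 0.48  pn 110.30  gap -1.97 [-0.6  0.1 -0.3] 17.025 [504.  134.6 131.5] 22.11197684652446 0.03
Fn 0.81 +- 0.63  pn 109.30  gap -2.99 [-1.  -0.4  0.2] 18.0 [504.3 134.5 130.5] 22.361820662914166 0.03
Fn 0.94 +- 0.38  pn 108.30  gap -3.96 [-1.4 -0.6  1. ] 18.975 [504.6 134.5 129.6] 22.61150276204765 0.03
```

```bash
echo '[{"dz": 0.5}, {"dz": 1}, {"dz": 1.8}, {"dz": 1.8}]' > rows.txt && python3 -m handwheel rows.txt>/dev/null; python3 f.py; python3 f.py; python3 m.py w10;  python3 -c "
import cv2
a=cv2.imread('pics/w10.png')[130:220,200:320];cv2.imwrite('pics/w10c.png',cv2.resize(a,(800,600),interpolation=cv2.INTER_CUBIC))"
```

```text
Fn 1.74 +- 0.49  pn 106.51  gap -5.78 [-1.3  0.1  1.6] 20.075 [505.2 134.3 127.9] 22.483376919760925 0.03
Fn 1.74 +- 0.45  pn 106.49  gap -5.77 [-1.2  0.3  1.5] 20.675 [505.2 134.4 127.9] 22.276311196084446 0.03
clock 20.675 p [455.4 142.4 268.9] ang 0.03 tilt fix (tool) [-0.02 -0.03  0.  ]
tip [505.2 134.4 127.9] to spot in tool [-0.8  0.8 -5.8] force along n 1.78 [-1.2  0.3  1.5] 22.276311196084446 [ 25.3 -11.4 -31.   53.7 -11.1  23.3]
[([253, 165, 15, 6, 36], [260.7, 166.9])]
proj spot [259.1 173.3] tip [258.3 171.1] foot [258.2 176.6]
```

View pics/w10c.png

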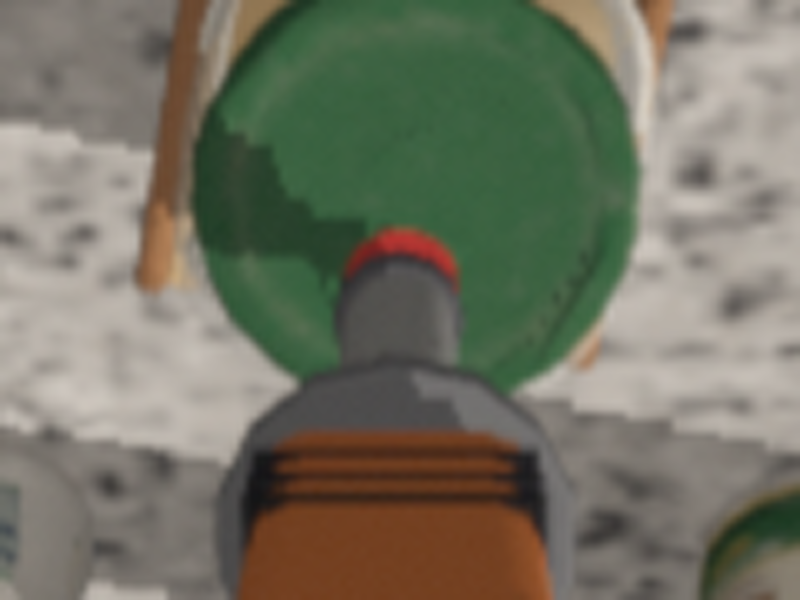

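The tip is on the spot: the spot's centre is at about crop (401,284) and the tip lands at about (399,287). The force rise of 3.1 N means half way in. Hold, then hand in.

```bash
for i in 1 2 3 4; do echo '[{}, {}, {}, {}, {}]' > rows.txt && python3 -m handwheel rows.txt>/dev/null; done; python3 f.py; python3 -c "
from bench import r; print(r.hand_in())"
```

```text
Fn 1.88 +- 0.62  pn 106.48  gap -5.77 [-1.6  0.2  1.6] 23.825 [505.2 134.4 127.9] 22.265460379916316 0.03
the job is handed in; nothing more can be done
None
```

I handed the job in at about 24 s with the probe still gripped and pressing on the red spot: tip about 1 mm from its centre by the wrist camera, probe square to the lid as measured, and sprung tip about half in (contact force about 3.1 N), held still for over 3 s.

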